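Clamp the lacquer bottle and take off its safety cap

TASK

Get the hammer lacquer ready for voicing: slide the cradle's jaw up against the bottle so that it stands square and snug between the jaws, and turn the white porcelain knob clockwise until it is tight. Then press the bottle's black safety cap down, turn it anticlockwise and lift it off, and set it down gently, right way up, in the steel drip tray, leaving the bottle standing clamped. Do not disturb the pliers, the walnut block or the thinner flask, and keep off the clipped row of hammer heads.

Things in the scene. Friction and masses are not known exactly. Their poses are not given: they have to be found in the camera images.
- cradle: Bottle cradle fixed on the bench: beech bed 84 (own x) x 250 (own y) x 18 mm high, origin at the centre of its underside. Fixed jaw at its +y end: face at own y = +100 mm, 70 mm wide, top 68 mm above the bench. The sliding jaw moves along own +y towards it, between two low brass strips (tops 30 mm above the bench).
- jaw (a joint): Travel of the sliding jaw in m along the cradle's +y: 0 = fully open (jaws 105 mm apart), 0.045 = closed on the squared bottle (60 mm apart); starts at 0 to 0.020. Knob loose: about 1.5 N of friction, 2 to 3 N once it pushes the bottle along; stays where left. Knob tight: braked, holds 25 N or more. It is pushed by its knob.
- jaw_face (a point): Centre of the sliding jaw's face (70 mm wide in the cradle's x, 30 to 68 mm above the bench); its axes are the cradle's.
- knob (a joint): Angle of the porcelain clamp knob in rad, growing clockwise seen from above: starts between 0 and 0.35 (loose), begins to bite at about 0.75, tight from 1.1 on, hard stop at 1.5. Needs up to about 0.2 N m; stays where it is left.
- knob_grip (a point): Centre of the oblong porcelain knob, on its upright turning axis, 65 mm above the bench. Knob 20 mm thick along the point's own x (pinch along this line), 44 mm long along own y, 26 mm high (52 to 78 mm above the bench). It rides on the sliding jaw's flat sled (top 36 mm above the bench), 75 mm behind the jaw's face and 55 mm behind the upright jaw's back.
- bottle: Square amber glass bottle standing loose on the cradle's waxed bed (unless clamped it turns along with its cap) between the jaws, 60 x 60 mm, about 0.3 kg, origin at the centre of its underside (18 mm above the bench). It starts up to 11 degrees out of square, not touching the jaws. Flat shoulder at 72 mm above its origin, mouth of the neck at 103.5 mm.
- bottle_mouth (a point): Centre of the top of the bottle's neck, 103.5 mm above the bottle's underside.
- cap: Black ribbed safety cap, 47 mm diameter, 28 mm high, 50 g, origin at the centre of its lower rim. Locked on the bottle, its rim is 84 mm above the bottle's underside (102 mm above the bench, 12 mm above the bottle's shoulder). A spring holds three inner lugs behind catches on the neck; see cap_top for how it opens. In the hand off the bottle its rim is the lowest part.
- cap_top (a point): Centre of the cap's top, 28 mm above its rim. To open: press down at least 4 mm (hard stop at 5.5 mm) against a spring of 6 N rising to 12 N; kept down, turn anticlockwise seen from above. From 35 to 90 degrees past the locked position (best about 60) the lugs are clear, the spring pushes it up and it lifts straight off; stop at 92. It cannot turn clockwise.
- tray: Square steel drip tray fixed on the bench, 150 x 150 mm outside, 10 mm high, wall and floor 3 mm thick, origin at the centre of its underside; to the left or right of the cradle.
- hammers: Row of seven piano hammer heads with cream felt on a shared mahogany molding, 104 mm long along y, 28 mm deep, 79 mm high, held by a steel spring clip at the far edge of the bench; origin at the middle of the clip on the bench top. Not to be touched.
- damper: Walnut damper block with a felt strip, 17 x 22 mm, standing on end 60 mm high beside the cradle, loose, 30 g; origin at the centre of its underside. On one long side of the cradle, the thinner flask on the other.
- thinner: Round aluminium thinner flask with a red cap, 60 mm in diameter, 170 mm high, standing beside the cradle level with the bottle, its axis 130 to 150 mm from the cradle's middle line, loose, 0.35 kg; origin at the centre of its underside.
- pliers: Brass bending pliers lying on the bench, 158 mm long along own x (jaws to +x), 56 mm across the handles, 12 mm thick, 0.18 kg, loose; origin on the bench, 8 mm behind the pivot.
There are look-alikes about, which are no part of the job. What is meant by the cap is not turquoise or yellow, and is the smaller of those in its own colour.

How it is judged:
By the outcome, as a careful person would: the job done as asked, in the order asked, and still so for the second after the job is handed in, with the robot touching nothing.
It also fails if it takes over 61 s, if anything falls off the work surface, if the arm or the gripper's body presses on something with over 40 N, if the wrist force passes 120 N, or if a joint passes its speed limit or range.

ROBOT

A 6-joint arm with a two-finger parallel gripper is mounted at the origin on the work surface. World frame = base frame: x ahead of the robot, y to its left, z up, the work surface at z = 0. Lengths are in m, angles in rad, forces in N, time in s.
With the tool pointing down it reaches from about 0.15 to 0.775 m from the base axis. Payload 6.1 kg.
Tool frame: the origin (TCP) lies on the centre line of the jaws, within the pads' length; the fingertips stand 14 mm ahead of it and the grasp point (between the pads) lies 5 mm behind it (tip_reach is the distance from the TCP to the fingertips, in m); z points along the fingers, y is the direction in which the jaws open and shut (so a half turn about z gives the same grasp; the last joint's range is limited). The gripper opens to 85 mm and grips with 20 to 120 N. Pads are 22 mm wide; open, the fingers measure 114 mm over their backs; the gripper's body (76 mm by 85 mm) begins 54 mm behind the grasp point. The pads swing forward as they close: fully open they stand 13 mm farther back than shut.
Start: joints at [-1.332, 0.126, -0.04, 1.405, 0, 1.571], TCP at [0.124, -0.51, 0.245] pointing down, gripper open.
Joint ranges: [-2.72, 2.72], [-0.95, 1.95], [-1.27, 1.35], [-1.78, 2.02], [-1.46, 1.47], [-3.14, 3.14]. Speed limits (rad/s): [2.39, 2.39, 3.01, 3.14, 3.14, 3.14].

INTERFACE

Orientations are given as a unit quaternion [w, x, y, z].
In Python, from plant import * gives the robot as it stands.
- The arm moves only by the tool arm_command, never from a script. Its argument "steps" is a list of rows, each an object of numbers: "dx", "dy", "dz": the shift along the tool's x, y, z in m; "ax", "ay", "az": the turn, a rotation vector about the tool's x, y, z in rad. In form: [{"dx": .., "dy": .., "dz": .., "ax": .., "ay": .., "az": ..}, ...]. A call has 1 to 12 rows; each row shifts and turns the commanded pose from where the row before left it, along the tool's axes as they then stand; what a row does not reach is not made up. A row lasts 1/10 s, in which the tool goes at most 50 mm and 8.59 degrees, less where a joint would pass 70% of its speed; a pose out of reach is approached as far as the arm can. A call is refused whole if a number of a shift passes 0.05 or a number of a turn 0.15, either way. A call with a gripper value outside its range is refused whole. "gripper" is the closure in counts, from 0 (fully open) to 255 (shut), set as the call begins (left out, the last holds). The fingers move at their own pace and stop on an object; "force" is the grip in N (left out, the last holds). Time passes only in rows, so rows that do not move let the fingers close. It gives the time, the measured TCP pose, the force and the opening at its end, in the units of the state.
- sense(): the state, without advancing time (a new reading comes with each control period).
- read_camera(name): name is "side" or "top"; returns the picture (420x560x3 uint8, red, green, blue); there is no depth.
- camera_model(name): a dict with "intrinsics" (3x3 intrinsics, pixels), "position" and "attitude" of the camera in the world. Camera axes: x right, y down, z forward; pixel columns grow to the right and rows downward; lengths in m; the calibration is good to about 2 mm. A picture is of the moment at which its call begins. camera_model takes no time and is no camera call.
- job_done(): hands the job in, once; it reports no verdict.
The state is a dict: "time_s": time; "joint_positions": joint angles; "joint_velocities": joint speeds; "tau": joint torques, N m; "ee_pos": TCP position; "ee_rot": TCP orientation; "ft_force": force on the tool from outside, world axes, zero at the start; "moment": the same for the moment, N m; "grip_width": finger opening in m.
Only numpy, scipy, OpenCV 4.12 (cv2) and the standard library are available. Lean on these libraries where they do the work, as an engineer would, in place of code of your own. Each camera call takes 0.05 s, during which the arm holds its last target. There are 200 camera calls.

## Working session

There is one attempt and no reset: what is moved stays moved. The work goes in short steps, Python scripts to look and compute and a tool call to move; the robot and the scene stay as the last step left them, time stands still between calls to the robot, and variables do not carry over. Pictures are saved under pics/ and viewed, on a budget of 10 in all, crops included, one or two more only if the job needs it, and the job is handed in when it is done.

Besides the shell and the picture viewer there is one more tool, called as name([rows], argument=value, ...), one row to a line, values as JSON. arm_command: Moves the arm, as the interface text tells. Its arguments: {"type":"object","properties":{"steps":{"type":"array","items":{"type":"object","properties":{"dx":{"type":"number"},"dy":{"type":"number"},"dz":{"type":"number"},"ax":{"type":"number"},"ay":{"type":"number"},"az":{"type":"number"}}}},"gripper":{"type":"number"},"force":{"type":"number"}},"required":["steps"]}

```bash
ls; mkdir -p pics; python3 - <<'E'
from plant import *
import cv2
for n in("top","side"):
    im=read_camera(n); cv2.imwrite(f"pics/{n}0.png",im[:,:,::-1])
    m=camera_model(n); print(n,m)
print(sense())
E
```

```text
pics
top {'intrinsics': array([[538.52604317,   0.        , 274.78197702],
       [  0.        , 538.52604317, 220.71444394],
       [  0.        ,   0.        ,   1.        ]]), 'position': array([ 0.4451422 , -0.02795114,  1.04236688]), 'attitude': array([-0.05244306,  0.71329684, -0.69765308,  0.04168361])}
side {'intrinsics': array([[406.02980645,   0.        , 276.26377408],
       [  0.        , 406.02980645, 205.73122577],
       [  0.        ,   0.        ,   1.        ]]), 'position': array([ 0.50138464, -0.53933768,  0.63280335]), 'attitude': array([-0.38116836,  0.92287229, -0.05231666,  0.01674455])}
{'time_s': 0.1, 'joint_positions': array([-1.33200139e+00,  1.26340943e-01, -4.04920121e-02,  1.40539555e+00,
        1.72375891e-06,  1.57080516e+00]), 'joint_velocities': array([-3.12994955e-04, -1.59653639e-03,  3.56625281e-03, -2.05081166e-05,
       -5.05194355e-04, -4.20610345e-04]), 'tau': array([ 1.40351007e-03, -4.36909962e+01,  3.53603160e+01,  1.39018099e-02,
        9.62147737e-05,  1.97823778e-05]), 'ee_pos': array([ 0.12409966, -0.5097734 ,  0.24460203]), 'ee_rot': array([-7.11094894e-04,  9.92880858e-01,  1.19109571e-01, -8.44438206e-05]), 'ft_force': array([-0.6675475 ,  0.27253684,  0.65917828]), 'moment': array([ 0.05162979, -0.02140643,  0.0142498 ]), 'grip_width': 0.08522878550391025}
```

View pics/top0.png

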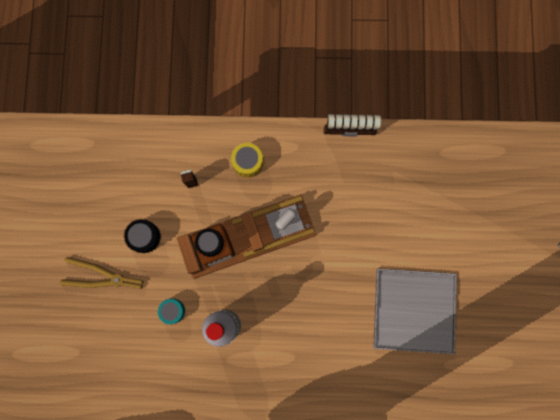

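View pics/side0.png

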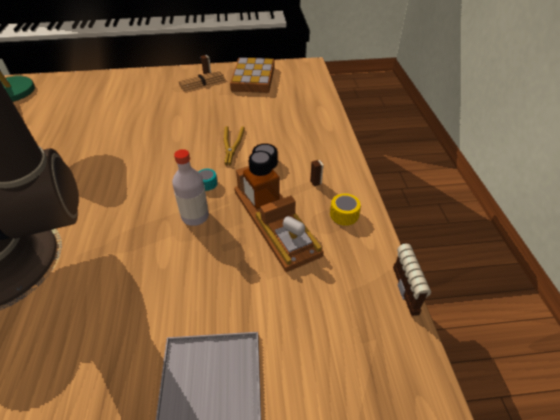

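Top view: the image's up direction is +x and its right is −y. The cradle runs from the fixed jaw at (190,255) to (305,215). The cap is at (209,242), the knob at (286,219) and the tray centre at (416,310). The flask's red cap is at (215,331), the damper at (189,178), and the hammers at (352,124). The larger black look-alike is at (142,236).

```bash
cat > h.py <<'E'
import numpy as np, cv2
from scipy.spatial.transform import Rotation as R
from plant import *
def cam(n):
    m=camera_model(n); q=m["attitude"]; return m["intrinsics"],m["position"],R.from_quat([q[1],q[2],q[3],q[0]]).as_matrix()
def ray(n,u,v,z):
    K,p,A=cam(n); d=A@np.linalg.solve(K,[u,v,1.]); return p+d*(z-p[2])/d[2]
def proj(n,P):
    K,p,A=cam(n); c=K@(A.T@(np.asarray(P)-p)); return c[:2]/c[2]
def tool():
    s=sense(); q=s["ee_rot"]; A=R.from_quat([q[1],q[2],q[3],q[0]]).as_matrix(); return s["ee_pos"],A
E
python3 - <<'E'
from h import *
im=cv2.imread("pics/top0.png"); 
c=cv2.resize(im[180:290,160:330],None,fx=4.6,fy=4.6,interpolation=cv2.INTER_CUBIC)
c=np.clip(c*1.6,0,255).astype(np.uint8)
cv2.imwrite("pics/crop0.png",c)
for nm,u,v,z in [("fixend",190,255,.0),("cap",209,242,.13),("knob",286,219,.078),("tray",416,310,.01),("red",215,331,.17),("damp",189,178,.06),("hamm",352,124,.07),("yel",247,159,.03),("blk",142,236,.05),("turq",171,311,.03),("plier",105,276,.01)]:
    print(nm,ray("top",u,v,z).round(3))
E
```

```text
fixend [0.514 0.153 0.   ]
cap [0.528 0.099 0.13 ]
knob [ 0.578 -0.032  0.078]
tray [ 0.419 -0.281  0.01 ]
red [0.383 0.078 0.17 ]
damp [0.654 0.15  0.06 ]
hamm [ 0.76  -0.151  0.07 ]
yel [0.7   0.045 0.03 ]
blk [0.544 0.235 0.05 ]
turq [0.407 0.178 0.03 ]
plier [0.47  0.312 0.01 ]
```

View pics/crop0.png

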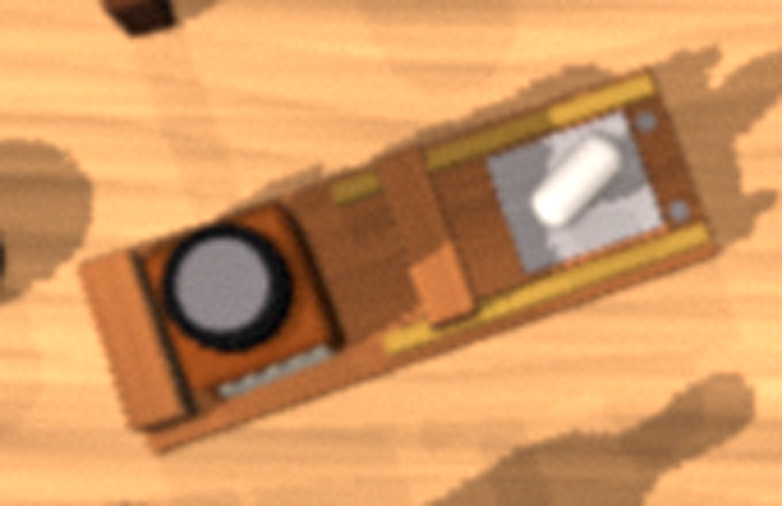

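```bash
cat >> h.py <<'E'
def c2w(x,y,z): return ray("top",160+(x+.5)/4.6-.5,180+(y+.5)/4.6-.5,z)
E
python3 - <<'E'
from h import *
np.set_printoptions(suppress=True,precision=4)
im=cv2.imread("pics/crop0.png"); hsv=cv2.cvtColor(im,cv2.COLOR_BGR2HSV)
H,S,V=[hsv[...,i].astype(int) for i in range(3)]
def comps(mask,z,k=1,amin=300):
    n,l,st,ce=cv2.connectedComponentsWithStats(mask.astype(np.uint8))
    for i in range(1,n):
        if st[i,4]<amin: continue
        ys,xs=np.where(l==i)
        r=cv2.minAreaRect(np.c_[xs,ys].astype(np.float32)); b=cv2.boxPoints(r)
        print(st[i],"c",ce[i].round(0),"w",c2w(*r[0],z)[:2],"box",b.round(0).tolist(),[c2w(*q,z)[:2].round(4).tolist() for q in b])
print("knob");comps((S<45)&(V>215),.078)
print("brass");comps((H>18)&(H<30)&(S>170)&(V>90),.03)
print("capdisc");comps((S<60)&(V>90)&(V<200),.13,amin=2500)
# lines
print("fix face",c2w(133,250,.068),c2w(190,415,.068))
print("fix back",c2w(80,265,.068),c2w(140,430,.068))
print("jaw face",c2w(383,157,.068),c2w(430,318,.068),"back",c2w(425,150,.068),c2w(475,308,.068))
print("bed edge",c2w(655,70,.018),c2w(715,240,.018),c2w(160,452,.018))
E
```

```text
knob
[ 533  139   82   87 3555] c [573. 182.] w [ 0.5778 -0.0287] box [[526.0, 204.0], [592.0, 131.0], [621.0, 157.0], [555.0, 231.0]] [[0.5681, -0.0102], [0.5977, -0.0356], [0.5875, -0.0472], [0.558, -0.0219]]
brass
[ 552   80   98   42 1198] c [603. 101.] w [ 0.6178 -0.0395] box [[551.0, 109.0], [645.0, 77.0], [651.0, 94.0], [556.0, 126.0]] [[0.6144, -0.0188], [0.6285, -0.0578], [0.6213, -0.0603], [0.6072, -0.0213]]
[481 122  50  28 310] c [503. 135.] w [ 0.6031 -0.0005] box [[480.0, 138.0], [526.0, 119.0], [531.0, 131.0], [486.0, 150.0]] [[0.6015, 0.01], [0.6099, -0.0088], [0.6047, -0.011], [0.5964, 0.0077]]
[ 476  233  211   88 2672] c [573. 279.] w [ 0.5449 -0.032 ] box [[471.0, 306.0], [681.0, 230.0], [687.0, 247.0], [477.0, 322.0]] [[0.5316, 0.012], [0.5648, -0.0737], [0.5582, -0.0762], [0.5251, 0.0095]]
[390 328  42  23 419] c [411. 338.] w [0.5184 0.0364] box [[389.0, 338.0], [428.0, 324.0], [433.0, 337.0], [393.0, 351.0]] [[0.5181, 0.0454], [0.5242, 0.0295], [0.5188, 0.0274], [0.5127, 0.0433]]
capdisc
[  489   114   173   157 11060] c [570. 195.] w [ 0.5669 -0.0293] box [[485.0, 158.0], [623.0, 109.0], [664.0, 224.0], [526.0, 273.0]] [[0.5786, 0.0042], [0.5981, -0.0468], [0.5553, -0.0626], [0.536, -0.0119]]
[ 177  239   92   92 6592] c [222. 284.] w [0.5292 0.1005] box [[162.0, 262.0], [244.0, 224.0], [282.0, 307.0], [200.0, 344.0]] [[0.5372, 0.1232], [0.5518, 0.0931], [0.5213, 0.078], [0.5068, 0.108]]
fix face [0.5478 0.1452 0.068 ] [0.4832 0.1198 0.068 ]
fix back [0.5414 0.1659 0.068 ] [0.4769 0.1392 0.068 ]
jaw face [0.5872 0.0471 0.068 ] [0.5234 0.0266 0.068 ] back [0.5904 0.0305 0.068 ] [0.5278 0.0089 0.068 ]
bed edge [ 0.6338 -0.0621  0.018 ] [ 0.5625 -0.0882  0.018 ] [0.4697 0.1392 0.018 ]
```

arm_command([
  {"az": -0.148},
  {"az": -0.148},
  {"az": -0.148},
  {"az": -0.148},
  {"az": -0.148},
  {"az": -0.148},
  {"az": -0.148},
  {"az": -0.148},
  {"az": -0.148},
  {"az": -0.148},
  {"az": -0.148},
  {"az": -0.148},
], gripper=0, force=30)

```text
validation failed for argument at $.st...
```

arm_command([
  {"az": -0.148},
  {"az": -0.148},
  {"az": -0.122},
  {},
])

```text
validation failed for argument at $.st...
```

```bash
cat >> h.py <<'E'
np.set_printoptions(suppress=True,precision=4)
def plan(P):
    p,A=tool(); print("pos",p,"yawy",np.degrees(np.arctan2(A[1,1],A[0,1])).round(1),"tilt",A[:,2].round(3),"tool-shift",A.T@(np.array(P)-p),"j",sense()["joint_positions"].round(2))
E
python3 -c "
from h import *
plan([.581,-.031,.2])"
```

```text
pos [ 0.1241 -0.5098  0.2446] yawy -76.3 tilt [-0.     0.001 -1.   ] tool-shift [ 0.5572 -0.3571  0.0451] j [-1.33  0.13 -0.04  1.41  0.    1.57]
```

arm_command([
  {"dx": 0,"dy": 0,"dz": 0,"ax": 0,"ay": 0,"az": -0.148},
  {"dx": 0,"dy": 0,"dz": 0,"ax": 0,"ay": 0,"az": -0.148},
  {"dx": 0,"dy": 0,"dz": 0,"ax": 0,"ay": 0,"az": -0.148},
  {"dx": 0,"dy": 0,"dz": 0,"ax": 0,"ay": 0,"az": -0.148},
  {"dx": 0,"dy": 0,"dz": 0,"ax": 0,"ay": 0,"az": -0.148},
  {"dx": 0,"dy": 0,"dz": 0,"ax": 0,"ay": 0,"az": -0.148},
  {"dx": 0,"dy": 0,"dz": 0,"ax": 0,"ay": 0,"az": -0.148},
  {"dx": 0,"dy": 0,"dz": 0,"ax": 0,"ay": 0,"az": -0.148},
  {"dx": 0,"dy": 0,"dz": 0,"ax": 0,"ay": 0,"az": -0.148},
  {"dx": 0,"dy": 0,"dz": 0,"ax": 0,"ay": 0,"az": -0.148},
  {"dx": 0,"dy": 0,"dz": 0,"ax": 0,"ay": 0,"az": -0.148},
  {"dx": 0,"dy": 0,"dz": 0,"ax": 0,"ay": 0,"az": -0.148},
], gripper=0, force=30)

```text
time_s: 1.3
ee_pos: [0.1241, -0.5099, 0.2448]
ee_rot: [-0.0, 0.531, 0.847, 0.0]
ft_force: [0.6, 0.5, 0.6]
grip_width: 0.0855
```

arm_command([
  {"dx": 0,"dy": 0,"dz": 0,"ax": 0,"ay": 0,"az": -0.148},
  {"dx": 0,"dy": 0,"dz": 0,"ax": 0,"ay": 0,"az": -0.148},
  {"dx": 0,"dy": 0,"dz": 0,"ax": 0,"ay": 0,"az": -0.122},
  {"dx": 0,"dy": 0,"dz": 0,"ax": 0,"ay": 0,"az": 0},
])

```text
time_s: 1.7
ee_pos: [0.1241, -0.5099, 0.2449]
ee_rot: [-0.0, 0.347, 0.938, 0.0]
ft_force: [-0.3, -0.4, 0.1]
grip_width: 0.0856
```

```bash
python3 -c "
from h import *
plan([.581,-.031,.2])"
```

```text
pos [ 0.1241 -0.5099  0.2449] yawy 49.4 tilt [-0.     0.001 -1.   ] tool-shift [-0.0353  0.6609  0.0452] j [-1.33  0.13 -0.04  1.41 -0.   -0.62]
```

arm_command([
  {"dx": -0.002,"dy": 0.02,"dz": 0,"ax": 0,"ay": 0,"az": 0},
  {"dx": -0.002,"dy": 0.04,"dz": 0,"ax": 0,"ay": 0,"az": 0},
  {"dx": -0.002,"dy": 0.045,"dz": 0,"ax": 0,"ay": 0,"az": 0},
  {"dx": -0.002,"dy": 0.045,"dz": 0,"ax": 0,"ay": 0,"az": 0},
  {"dx": -0.002,"dy": 0.045,"dz": 0,"ax": 0,"ay": 0,"az": 0},
  {"dx": -0.002,"dy": 0.045,"dz": 0,"ax": 0,"ay": 0,"az": 0},
  {"dx": -0.002,"dy": 0.045,"dz": 0,"ax": 0,"ay": 0,"az": 0},
  {"dx": -0.002,"dy": 0.045,"dz": 0,"ax": 0,"ay": 0,"az": 0},
  {"dx": -0.002,"dy": 0.045,"dz": 0,"ax": 0,"ay": 0,"az": 0},
  {"dx": -0.002,"dy": 0.045,"dz": 0,"ax": 0,"ay": 0,"az": 0},
  {"dx": -0.002,"dy": 0.045,"dz": 0,"ax": 0,"ay": 0,"az": 0},
  {"dx": -0.002,"dy": 0.045,"dz": 0,"ax": 0,"ay": 0,"az": 0},
])

```text
time_s: 2.9
ee_pos: [0.4753, -0.1369, 0.2452]
ee_rot: [0.0, 0.349, 0.937, -0.0]
ft_force: [0.3, 0.1, -0.1]
grip_width: 0.0853
```

arm_command([
  {"dx": -0.002,"dy": 0.045,"dz": 0,"ax": 0,"ay": 0,"az": 0},
  {"dx": -0.002,"dy": 0.04,"dz": 0,"ax": 0,"ay": 0,"az": 0},
  {"dx": -0.002,"dy": 0.035,"dz": 0.02,"ax": 0,"ay": 0,"az": 0},
  {"dx": -0.001,"dy": 0.02,"dz": 0.015,"ax": 0,"ay": 0,"az": 0},
  {"dx": 0,"dy": 0.0,"dz": 0,"ax": 0,"ay": 0,"az": 0},
])

```text
time_s: 3.4
ee_pos: [0.5707, -0.0351, 0.2068]
ee_rot: [-0.002, 0.347, 0.938, -0.001]
ft_force: [0.2, 0.0, -0.7]
grip_width: 0.0853
```

```bash
python3 -c "
from h import *
plan([.581,-.031,.12])
im=read_camera('side')[:,:,::-1]
u,v=proj('side',[.581,-.031,.065]); print(u,v)
x0=int(u)-110;y0=int(v)-130
c=cv2.resize(im[y0:y0+190,x0:x0+230],None,fx=3.1,fy=3.1,interpolation=cv2.INTER_CUBIC)
cv2.imwrite('pics/s1.png',np.clip(c*1.4,0,255).astype(np.uint8)); print(x0,y0)"
```

```text
pos [ 0.5707 -0.0351  0.2068] yawy 49.4 tilt [-0.005  0.    -1.   ] tool-shift [-0.0055  0.01    0.0868] j [-0.06  0.22 -0.01  1.35  0.    0.65]
291.4758235549433 224.8163276058662
181 94
```

View pics/s1.png

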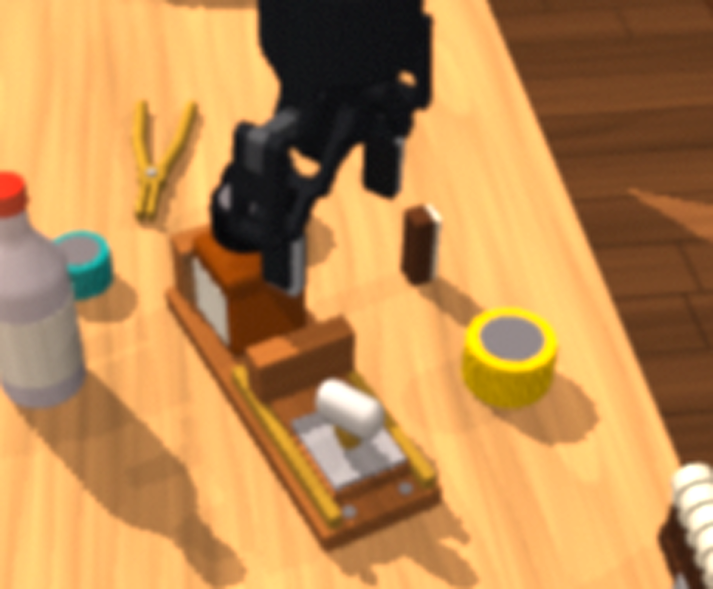

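The side crop shows the knob at crop (349,408), which is full-frame (293.6,225.6). The sled is clear around it. The fingers are above and are not touching anything.

```bash
python3 -c "
from h import *
k=ray('side',293.6,225.6,.065); print(k, c2w(577,181,.07), c2w(573,182,.07))
ey=np.array([-.3665,.9304]);b=np.array([.5521,.0395])
for p in (k,c2w(575,181,.07)): print('own y',(p[:2]-b)@ey,'own x',(p[:2]-b)@[.9304,.3665])
plan([.581,-.031,.06])"
```

```text
[ 0.5847 -0.0334  0.065 ] [ 0.5789 -0.0302  0.07  ] [ 0.5785 -0.0287  0.07  ]
own y -0.07980630512262624 own x 0.003595760129301681
own y -0.07396402736033487 own x -0.0003354620337455604
pos [ 0.5702 -0.0363  0.2083] yawy 49.4 tilt [-0.004 -0.    -1.   ] tool-shift [-0.0052  0.0115  0.1483] j [-0.06  0.22 -0.01  1.35 -0.    0.65]
```

arm_command([
  {"dx": -0.003,"dy": 0.007,"dz": 0.02,"ax": 0,"ay": 0,"az": 0},
  {"dx": -0.003,"dy": 0.005,"dz": 0.03,"ax": 0,"ay": 0,"az": 0},
  {"dx": 0,"dy": 0,"dz": 0.03,"ax": 0,"ay": 0,"az": 0},
  {"dx": 0,"dy": 0,"dz": 0.03,"ax": 0,"ay": 0,"az": 0},
  {"dx": 0,"dy": 0,"dz": 0.02,"ax": 0,"ay": 0,"az": 0},
  {"dx": 0,"dy": 0,"dz": 0.014,"ax": 0,"ay": 0,"az": 0},
  {"dx": 0,"dy": 0,"dz": 0,"ax": 0,"ay": 0,"az": 0},
  {"dx": 0,"dy": 0,"dz": 0,"ax": 0,"ay": 0,"az": 0},
])

```text
time_s: 4.25
ee_pos: [0.5834, -0.0322, 0.0674]
ee_rot: [0.001, 0.348, 0.938, 0.0]
ft_force: [0.4, 0.0, -0.3]
grip_width: 0.0856
```

arm_command([
  {"dx": 0,"dy": 0,"dz": 0,"ax": 0,"ay": 0,"az": 0},
  {"dx": 0,"dy": 0,"dz": 0,"ax": 0,"ay": 0,"az": 0},
  {"dx": 0,"dy": 0,"dz": 0,"ax": 0,"ay": 0,"az": 0},
  {"dx": 0,"dy": 0,"dz": 0,"ax": 0,"ay": 0,"az": 0},
  {"dx": 0,"dy": 0,"dz": 0,"ax": 0,"ay": 0,"az": 0},
  {"dx": 0,"dy": 0,"dz": 0,"ax": 0,"ay": 0,"az": 0},
  {"dx": 0,"dy": 0,"dz": 0,"ax": 0,"ay": 0,"az": 0},
  {"dx": 0,"dy": 0,"dz": 0,"ax": 0,"ay": 0,"az": 0},
], gripper=255, force=30)

```text
time_s: 5.05
ee_pos: [0.5834, -0.0316, 0.0667]
ee_rot: [0.0, 0.347, 0.938, 0.0]
ft_force: [-0.1, 0.4, 4.7]
grip_width: 0.0194
```

```bash
python3 -c "
from h import *
plan([.581,-.031,.06]);s=sense();print(s['ft_force'],s['moment'],s['grip_width'])"
```

```text
pos [ 0.5834 -0.0316  0.0667] yawy 49.4 tilt [ 0.001  0.    -1.   ] tool-shift [ 0.0022 -0.0011  0.0067] j [-0.05  0.29 -0.23  1.05  0.    0.65]
[-0.1326  0.4268  4.7087] [ 0.0982  0.2647 -0.0413] 0.019361384633013932
```

arm_command([
  {"dx": 0.0027,"dy": 0.0014,"dz": 0,"ax": 0,"ay": 0,"az": 0},
  {"dx": 0.0027,"dy": 0.0014,"dz": 0,"ax": 0,"ay": 0,"az": 0},
  {"dx": 0.0027,"dy": 0.0014,"dz": 0,"ax": 0,"ay": 0,"az": 0},
  {"dx": 0.0027,"dy": 0.0014,"dz": 0,"ax": 0,"ay": 0,"az": 0},
  {"dx": 0.0027,"dy": 0.0014,"dz": 0,"ax": 0,"ay": 0,"az": 0},
  {"dx": 0.0027,"dy": 0.0014,"dz": 0,"ax": 0,"ay": 0,"az": 0},
  {"dx": 0.0027,"dy": 0.0014,"dz": 0,"ax": 0,"ay": 0,"az": 0},
  {"dx": 0.0027,"dy": 0.0014,"dz": 0,"ax": 0,"ay": 0,"az": 0},
  {"dx": 0.0027,"dy": 0.0014,"dz": 0,"ax": 0,"ay": 0,"az": 0},
  {"dx": 0.0027,"dy": 0.0014,"dz": 0,"ax": 0,"ay": 0,"az": 0},
])

```text
time_s: 6.05
ee_pos: [0.5724, -0.003, 0.0666]
ee_rot: [0.001, 0.347, 0.938, 0.0]
ft_force: [2.8, -1.2, 4.7]
grip_width: 0.0198
```

```bash
python3 -c "
from h import *
plan([.581,-.031,.06]);s=sense();print(s['ft_force'],s['moment'],s['grip_width'])
im=read_camera('top')[:,:,::-1]; cv2.imwrite('pics/t2full.png',im)
c=cv2.resize(im[180:290,160:330],None,fx=4.6,fy=4.6,interpolation=cv2.INTER_CUBIC)
cv2.imwrite('pics/t2.png',np.clip(c*1.6,0,255).astype(np.uint8))"
```

```text
pos [ 0.5724 -0.003   0.0666] yawy 49.4 tilt [ 0.002  0.    -1.   ] tool-shift [-0.0247 -0.0156  0.0067] j [-0.01  0.27 -0.26  1.04  0.    0.7 ]
[ 2.8045 -1.1623  4.6981] [-0.1205 -0.5941 -0.0525] 0.019779524696378267
```

View pics/t2.png

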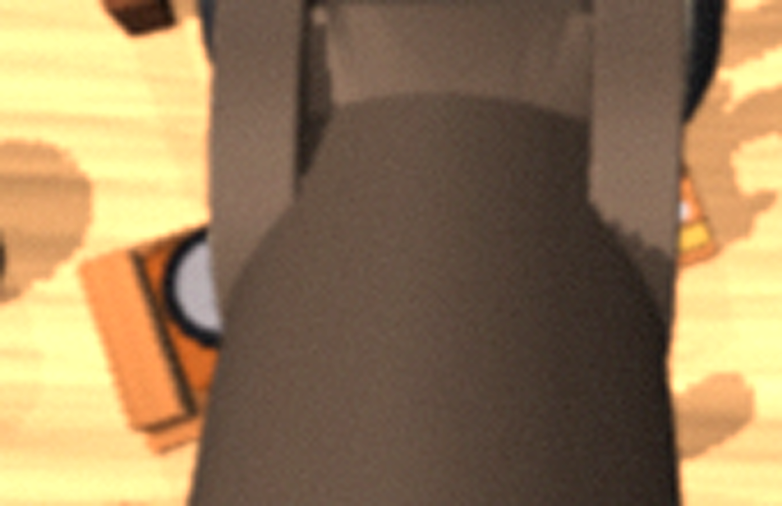

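The arm hides the jaw in the top view. The cap's left rim is still at its old pixel, so I'll go on by force.

arm_command([
  {"dx": 0.0018,"dy": 0.0009,"dz": 0,"ax": 0,"ay": 0,"az": 0},
  {"dx": 0.0018,"dy": 0.0009,"dz": 0,"ax": 0,"ay": 0,"az": 0},
  {"dx": 0.0018,"dy": 0.0009,"dz": 0,"ax": 0,"ay": 0,"az": 0},
  {"dx": 0,"dy": 0,"dz": 0,"ax": 0,"ay": 0,"az": 0},
])

```text
time_s: 6.5
ee_pos: [0.5702, 0.0027, 0.0667]
ee_rot: [0.001, 0.347, 0.938, 0.001]
ft_force: [5.0, 0.7, 6.0]
grip_width: 0.0195
```

arm_command([
  {"dx": 0.0009,"dy": 0.0005,"dz": 0,"ax": 0,"ay": 0,"az": 0},
  {"dx": 0.0009,"dy": 0.0005,"dz": 0,"ax": 0,"ay": 0,"az": 0},
  {"dx": 0,"dy": 0,"dz": 0,"ax": 0,"ay": 0,"az": 0},
])

```text
time_s: 6.8
ee_pos: [0.5696, 0.0044, 0.0667]
ee_rot: [0.001, 0.347, 0.938, 0.0]
ft_force: [5.4, -0.0, 5.3]
grip_width: 0.0195
```

arm_command([
  {"dx": 0.0009,"dy": 0.0005,"dz": 0,"ax": 0,"ay": 0,"az": 0},
  {"dx": 0,"dy": 0,"dz": 0,"ax": 0,"ay": 0,"az": 0},
])

```text
time_s: 7.0
ee_pos: [0.5692, 0.0053, 0.0667]
ee_rot: [0.001, 0.347, 0.938, 0.0]
ft_force: [4.9, -0.3, 5.3]
grip_width: 0.0194
```

arm_command([
  {"dx": 0.0007,"dy": 0.0007,"dz": 0,"ax": 0,"ay": 0,"az": 0},
  {"dx": 0,"dy": 0,"dz": 0,"ax": 0,"ay": 0,"az": 0},
])

```text
time_s: 7.2
ee_pos: [0.5689, 0.0062, 0.0667]
ee_rot: [0.001, 0.347, 0.938, 0.0]
ft_force: [4.7, -1.1, 5.2]
grip_width: 0.0194
```

arm_command([
  {"dx": 0.0008,"dy": 0.0006,"dz": 0,"ax": 0,"ay": 0,"az": 0},
  {"dx": 0,"dy": 0,"dz": 0,"ax": 0,"ay": 0,"az": 0},
])

```text
time_s: 7.4
ee_pos: [0.5686, 0.0071, 0.0667]
ee_rot: [0.001, 0.347, 0.938, 0.0]
ft_force: [3.7, 0.1, 6.6]
grip_width: 0.0194
```

```bash
python3 -c "
from h import *
s=sense();print(s['ee_pos'],s['ft_force'],s['moment'],s['grip_width'])
im=read_camera('side')[:,:,::-1]
x0,y0=211,124
c=cv2.resize(im[y0:y0+150,x0:x0+130],None,fx=4,fy=4,interpolation=cv2.INTER_CUBIC)
cv2.imwrite('pics/s2.png',np.clip(c*1.5,0,255).astype(np.uint8))"
```

```text
[0.5686 0.0071 0.0667] [3.6737 0.135  6.6464] [-0.1435 -0.8175 -0.034 ] 0.019435474051906088
```

View pics/s2.png

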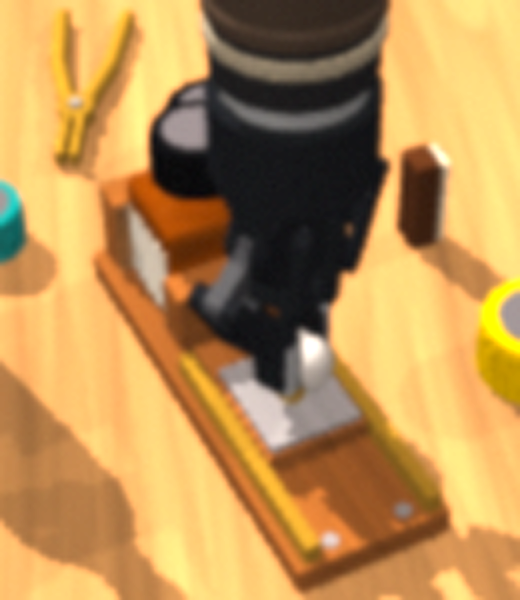

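The side view shows the jaw upright at crop (185,300), close to the bottle's labelled face at (165,290). Force along the travel is still at sliding level, so I'll continue in 1 mm steps.

arm_command([
  {"dx": 0.0009,"dy": 0.0006,"dz": 0,"ax": 0,"ay": 0,"az": 0},
  {"dx": 0,"dy": 0,"dz": 0,"ax": 0,"ay": 0,"az": 0},
])

```text
time_s: 7.65
ee_pos: [0.5682, 0.0081, 0.0667]
ee_rot: [0.001, 0.347, 0.938, 0.0]
ft_force: [3.5, -1.0, 5.4]
grip_width: 0.0194
```

arm_command([
  {"dx": 0.0009,"dy": 0.0006,"dz": 0,"ax": 0,"ay": 0,"az": 0},
  {"dx": 0,"dy": 0,"dz": 0,"ax": 0,"ay": 0,"az": 0},
])

```text
time_s: 7.85
ee_pos: [0.568, 0.0088, 0.0667]
ee_rot: [0.001, 0.347, 0.938, -0.0]
ft_force: [3.1, -2.5, 6.1]
grip_width: 0.0194
```

arm_command([
  {"dx": 0.0009,"dy": 0.0006,"dz": 0,"ax": 0,"ay": 0,"az": 0},
  {"dx": 0,"dy": 0,"dz": 0,"ax": 0,"ay": 0,"az": 0},
])

```text
time_s: 8.05
ee_pos: [0.568, 0.0089, 0.0667]
ee_rot: [0.001, 0.347, 0.938, -0.001]
ft_force: [4.3, -5.8, 6.0]
grip_width: 0.0193
```

arm_command([
  {"dx": 0.0009,"dy": 0.0006,"dz": 0,"ax": 0,"ay": 0,"az": 0},
  {"dx": 0,"dy": 0,"dz": 0,"ax": 0,"ay": 0,"az": 0},
])

```text
time_s: 8.25
ee_pos: [0.568, 0.009, 0.0667]
ee_rot: [0.002, 0.348, 0.938, -0.002]
ft_force: [6.2, -10.2, 4.7]
grip_width: 0.0196
```

arm_command([
  {"dx": 0.0009,"dy": 0.0006,"dz": 0,"ax": 0,"ay": 0,"az": 0},
  {"dx": 0,"dy": 0,"dz": 0,"ax": 0,"ay": 0,"az": 0},
])

```text
time_s: 8.45
ee_pos: [0.5678, 0.0091, 0.0667]
ee_rot: [0.002, 0.348, 0.937, -0.003]
ft_force: [7.5, -13.9, 4.9]
grip_width: 0.0193
```

arm_command([
  {"dx": 0,"dy": 0,"dz": 0,"ax": 0,"ay": 0,"az": 0},
  {"dx": 0,"dy": 0,"dz": 0,"ax": 0,"ay": 0,"az": 0.08},
  {"dx": 0,"dy": 0,"dz": 0,"ax": 0,"ay": 0,"az": 0.1},
  {"dx": 0,"dy": 0,"dz": 0,"ax": 0,"ay": 0,"az": 0.1},
  {"dx": 0,"dy": 0,"dz": 0,"ax": 0,"ay": 0,"az": 0.1},
  {"dx": 0,"dy": 0,"dz": 0,"ax": 0,"ay": 0,"az": 0.1},
  {"dx": 0,"dy": 0,"dz": 0,"ax": 0,"ay": 0,"az": 0.1},
  {"dx": 0,"dy": 0,"dz": 0,"ax": 0,"ay": 0,"az": 0},
], force=60)

```text
time_s: 9.25
ee_pos: [0.5674, 0.0089, 0.0668]
ee_rot: [0.003, 0.603, 0.798, -0.002]
ft_force: [4.7, -13.0, 6.4]
grip_width: 0.0191
```

```bash
python3 -c "
from h import *
plan([.581,-.031,.06]);s=sense();print(s['ft_force'],s['moment'],s['grip_width'])"
```

```text
pos [0.5674 0.0089 0.0668] yawy 15.9 tilt [ 0.002 -0.007 -1.   ] tool-shift [-0.042   0.0021  0.0071] j [ 0.02  0.26 -0.27  1.04 -0.01  1.31]
[  4.6928 -12.9782   6.4144] [-2.5758 -0.9525 -0.1162] 0.019142133658768202
```

arm_command([
  {"dx": 0,"dy": 0,"dz": 0,"ax": 0,"ay": 0,"az": 0.1},
  {"dx": 0,"dy": 0,"dz": 0,"ax": 0,"ay": 0,"az": 0.1},
  {"dx": 0,"dy": 0,"dz": 0,"ax": 0,"ay": 0,"az": 0.1},
  {"dx": 0,"dy": 0,"dz": 0,"ax": 0,"ay": 0,"az": 0.1},
  {"dx": 0,"dy": 0,"dz": 0,"ax": 0,"ay": 0,"az": 0.1},
  {"dx": 0,"dy": 0,"dz": 0,"ax": 0,"ay": 0,"az": 0},
])

```text
time_s: 9.85
ee_pos: [0.5671, 0.0088, 0.0668]
ee_rot: [0.003, 0.781, 0.624, -0.002]
ft_force: [2.9, -13.5, 6.8]
grip_width: 0.0191
```

```bash
python3 -c "
from h import *
plan([.581,-.031,.06]);s=sense();print(s['ft_force'],s['moment'],s['grip_width'])"
```

```text
pos [0.5671 0.0088 0.0668] yawy -12.7 tilt [ 0.001 -0.007 -1.   ] tool-shift [-0.0357  0.0224  0.0072] j [ 0.02  0.26 -0.27  1.04 -0.01  1.81]
[  2.8661 -13.5421   6.7936] [-2.5925 -0.6495 -0.068 ] 0.019060070665788187
```

arm_command([
  {"dx": 0,"dy": 0,"dz": 0,"ax": 0,"ay": 0,"az": 0.08},
  {"dx": 0,"dy": 0,"dz": 0,"ax": 0,"ay": 0,"az": 0.04},
  {"dx": 0,"dy": 0,"dz": 0,"ax": 0,"ay": 0,"az": 0},
])

```text
time_s: 10.15
ee_pos: [0.567, 0.0089, 0.0668]
ee_rot: [0.003, 0.817, 0.577, -0.002]
ft_force: [2.4, -12.9, 8.6]
grip_width: 0.0195
```

```bash
python3 -c "
from h import *
plan([.581,-.031,.06]);s=sense();print(s['ft_force'],s['moment'],s['grip_width'])"
```

```text
pos [0.567  0.0089 0.0668] yawy -19.5 tilt [ 0.001 -0.007 -1.   ] tool-shift [-0.0328  0.0265  0.0071] j [ 0.02  0.26 -0.27  1.04 -0.01  1.93]
[  2.398  -12.8561   8.6042] [-2.536  -0.59   -0.0528] 0.019458550721350318
```

arm_command([
  {"dx": -0.001,"dy": 0.0008,"dz": 0,"ax": 0,"ay": 0,"az": 0},
  {"dx": -0.001,"dy": 0.0008,"dz": 0,"ax": 0,"ay": 0,"az": 0},
  {"dx": 0,"dy": 0,"dz": 0,"ax": 0,"ay": 0,"az": 0},
])

```text
time_s: 10.45
ee_pos: [0.5671, 0.0087, 0.0668]
ee_rot: [0.001, 0.816, 0.578, -0.001]
ft_force: [-0.3, -5.6, 9.3]
grip_width: 0.0188
```

arm_command([
  {"dx": 0,"dy": 0,"dz": 0,"ax": 0,"ay": 0,"az": 0},
  {"dx": 0,"dy": 0,"dz": 0,"ax": 0,"ay": 0,"az": 0},
  {"dx": 0,"dy": 0,"dz": 0,"ax": 0,"ay": 0,"az": 0},
  {"dx": 0,"dy": 0,"dz": 0,"ax": 0,"ay": 0,"az": 0},
  {"dx": 0,"dy": 0,"dz": 0,"ax": 0,"ay": 0,"az": 0},
  {"dx": 0,"dy": 0,"dz": -0.02,"ax": 0,"ay": 0,"az": 0},
  {"dx": 0,"dy": 0,"dz": -0.04,"ax": 0,"ay": 0,"az": 0},
  {"dx": 0,"dy": 0,"dz": -0.045,"ax": 0,"ay": 0,"az": 0},
  {"dx": 0,"dy": 0,"dz": -0.04,"ax": 0,"ay": 0,"az": 0},
  {"dx": 0,"dy": 0,"dz": 0,"ax": 0,"ay": 0,"az": 0},
], gripper=0)

```text
time_s: 11.45
ee_pos: [0.5699, 0.0099, 0.2176]
ee_rot: [0.003, 0.816, 0.578, 0.004]
ft_force: [-0.1, -0.1, 0.4]
grip_width: 0.0857
```

```bash
python3 -c "
from h import *
plan([.526,.101,.2])"
```

```text
pos [0.5699 0.0099 0.2176] yawy -19.4 tilt [ 0.01  0.   -1.  ] tool-shift [ 0.0713 -0.0718  0.0172] j [ 0.02  0.2  -0.01  1.35  0.    1.93]
```

arm_command([
  {"dx": -0.03,"dy": 0.01,"dz": 0,"ax": 0,"ay": 0,"az": 0},
  {"dx": -0.045,"dy": 0.016,"dz": 0,"ax": 0,"ay": 0,"az": 0},
  {"dx": -0.045,"dy": 0.016,"dz": 0,"ax": 0,"ay": 0,"az": 0},
  {"dx": -0.04,"dy": 0.014,"dz": 0,"ax": 0,"ay": 0,"az": 0},
  {"dx": 0,"dy": 0,"dz": 0,"ax": 0,"ay": 0,"az": 0},
  {"dx": 0,"dy": 0,"dz": 0,"ax": 0,"ay": 0,"az": 0},
])

```text
time_s: 12.05
ee_pos: [0.5668, -0.1606, 0.2104]
ee_rot: [-0.001, 0.817, 0.577, -0.0]
ft_force: [0.2, 1.0, -0.8]
grip_width: 0.0855
```

```bash
python3 -c "
from h import *
im=read_camera('top')[:,:,::-1]; cv2.imwrite('pics/t3full.png',im)
c=cv2.resize(im[180:290,160:330],None,fx=4.6,fy=4.6,interpolation=cv2.INTER_CUBIC)
c=np.clip(c*1.6,0,255).astype(np.uint8); cv2.imwrite('pics/t3.png',c)
hsv=cv2.cvtColor(c,cv2.COLOR_BGR2HSV);S,V=hsv[...,1].astype(int),hsv[...,2].astype(int)
n,l,st,ce=cv2.connectedComponentsWithStats(((S<60)&(V>90)&(V<215)).astype(np.uint8))
for i in range(1,n):
    if st[i,4]>1500: print(st[i],ce[i],c2w(*ce[i],.13))
s=read_camera('side')[:,:,::-1]; cv2.imwrite('pics/s3full.png',s)
plan([.526,.101,.2])"
```

```text
[ 390  149  162  157 8748] [463.9335 215.7663] [0.5567 0.0116 0.13  ]
[ 155  241   96   94 7053] [202.6158 287.4757] [0.5279 0.1077 0.13  ]
pos [ 0.5671 -0.159   0.2108] yawy -19.3 tilt [-0.001  0.001 -1.   ] tool-shift [ 0.2318 -0.1248  0.011 ] j [-0.27  0.25  0.04  1.36  0.    1.63]
```

View pics/t3.png

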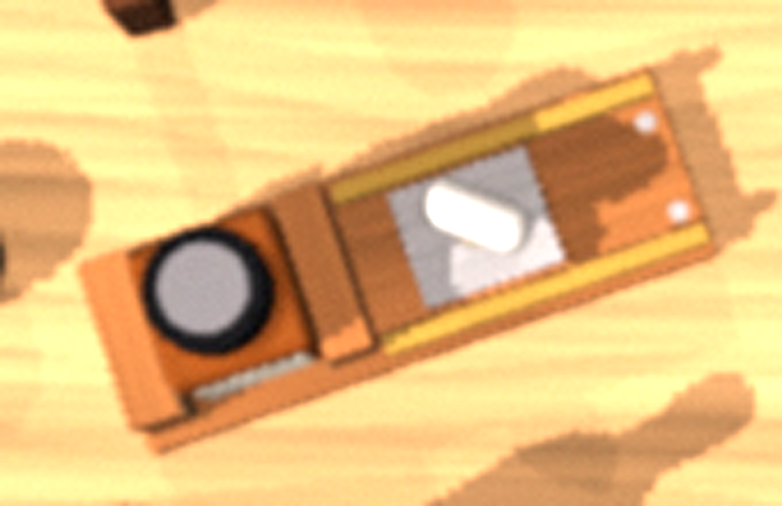

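The bottle is square and snug. The jaw is against it and the knob has turned from the "/" to the "\" orientation. The cap disc is at crop (203,288), about (0.528, 0.107).

arm_command([
  {"dx": 0.025,"dy": -0.013,"dz": 0,"ax": 0,"ay": 0,"az": 0},
  {"dx": 0.038,"dy": -0.02,"dz": 0,"ax": 0,"ay": 0,"az": 0},
  {"dx": 0.038,"dy": -0.02,"dz": 0,"ax": 0,"ay": 0,"az": 0},
  {"dx": 0.038,"dy": -0.02,"dz": 0,"ax": 0,"ay": 0,"az": 0},
  {"dx": 0.038,"dy": -0.02,"dz": 0,"ax": 0,"ay": 0,"az": 0},
  {"dx": 0.036,"dy": -0.019,"dz": 0,"ax": 0,"ay": 0,"az": 0},
  {"dx": 0.025,"dy": -0.0127,"dz": 0,"ax": 0,"ay": 0,"az": 0},
  {"dx": 0,"dy": 0,"dz": 0,"ax": 0,"ay": 0,"az": 0},
  {"dx": 0,"dy": 0,"dz": 0,"ax": 0,"ay": 0,"az": 0},
])

```text
time_s: 13.05
ee_pos: [0.5279, 0.1077, 0.2113]
ee_rot: [0.0, 0.815, 0.58, -0.0]
ft_force: [0.7, -0.1, 0.5]
grip_width: 0.0856
```

```bash
python3 -c "
from h import *
plan([.528,.1067,.118])"
```

```text
pos [0.5279 0.1077 0.2113] yawy -19.2 tilt [ 0. -0. -1.] tool-shift [-0.0009  0.0004  0.0933] j [ 0.2   0.15 -0.08  1.34 -0.    2.11]
```

arm_command([
  {"dx": -0.0009,"dy": 0.0004,"dz": 0.015,"ax": 0,"ay": 0,"az": 0},
  {"dx": 0,"dy": 0,"dz": 0.025,"ax": 0,"ay": 0,"az": 0},
  {"dx": 0,"dy": 0,"dz": 0.025,"ax": 0,"ay": 0,"az": 0},
  {"dx": 0,"dy": 0,"dz": 0.018,"ax": 0,"ay": 0,"az": 0},
  {"dx": 0,"dy": 0,"dz": 0.01,"ax": 0,"ay": 0,"az": 0},
  {"dx": 0,"dy": 0,"dz": 0,"ax": 0,"ay": 0,"az": 0},
  {"dx": 0,"dy": 0,"dz": 0,"ax": 0,"ay": 0,"az": 0},
])

```text
time_s: 13.75
ee_pos: [0.5289, 0.1049, 0.119]
ee_rot: [0.0, 0.816, 0.578, 0.0]
ft_force: [0.7, -0.3, 0.6]
grip_width: 0.0856
```

arm_command([
  {"dx": 0,"dy": 0,"dz": 0,"ax": 0,"ay": 0,"az": 0},
  {"dx": 0,"dy": 0,"dz": 0,"ax": 0,"ay": 0,"az": 0},
  {"dx": 0,"dy": 0,"dz": 0,"ax": 0,"ay": 0,"az": 0},
  {"dx": 0,"dy": 0,"dz": 0,"ax": 0,"ay": 0,"az": 0},
  {"dx": 0,"dy": 0,"dz": 0,"ax": 0,"ay": 0,"az": 0},
  {"dx": 0,"dy": 0,"dz": 0,"ax": 0,"ay": 0,"az": 0},
], gripper=255, force=30)

```text
time_s: 14.35
ee_pos: [0.5293, 0.1052, 0.1193]
ee_rot: [0.001, 0.816, 0.578, 0.001]
ft_force: [0.6, -0.5, 6.1]
grip_width: 0.0462
```

```bash
python3 -c "
from h import *
plan([.528,.1067,.118]);s=sense();print(s['ft_force'],s['moment'],s['grip_width'])
im=read_camera('side')[:,:,::-1]
x0,y0=191,84
c=cv2.resize(im[y0:y0+130,x0:x0+150],None,fx=4.5,fy=4.5,interpolation=cv2.INTER_CUBIC)
cv2.imwrite('pics/s4.png',np.clip(c*1.8,0,255).astype(np.uint8))"
```

```text
pos [0.5293 0.1052 0.1193] yawy -19.4 tilt [ 0.002  0.    -1.   ] tool-shift [ 0.0009 -0.0017  0.0013] j [ 0.2   0.18 -0.25  1.14 -0.    2.11]
[ 0.611  -0.5128  6.0604] [-0.147  -0.1233 -0.0181] 0.04623396198517663
```

View pics/s4.png

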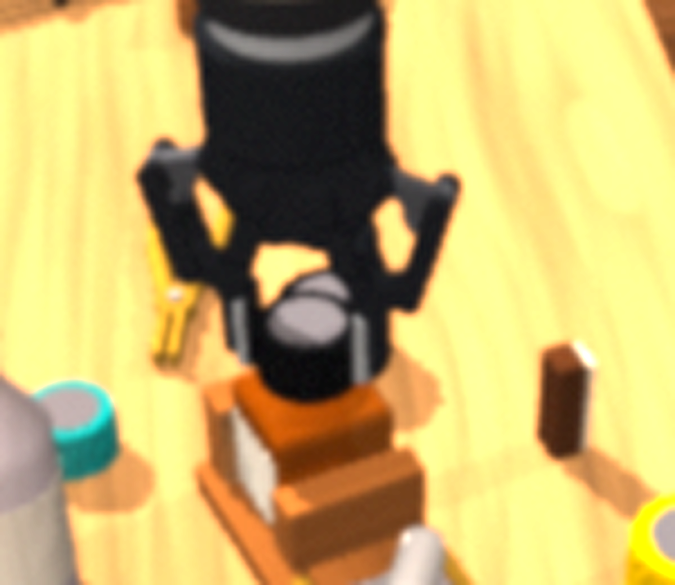

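The pads hold the cap's sides, with the cap at crop (310,345) and tips above the shoulder. Bottle and jaw are undisturbed. I'll raise the grip force and press down.

arm_command([
  {"dx": 0,"dy": 0,"dz": 0,"ax": 0,"ay": 0,"az": 0},
  {"dx": 0,"dy": 0,"dz": 0.002,"ax": 0,"ay": 0,"az": 0},
  {"dx": 0,"dy": 0,"dz": 0.002,"ax": 0,"ay": 0,"az": 0},
  {"dx": 0,"dy": 0,"dz": 0.002,"ax": 0,"ay": 0,"az": 0},
  {"dx": 0,"dy": 0,"dz": 0.001,"ax": 0,"ay": 0,"az": 0},
  {"dx": 0,"dy": 0,"dz": 0,"ax": 0,"ay": 0,"az": 0},
  {"dx": 0,"dy": 0,"dz": 0,"ax": 0,"ay": 0,"az": 0},
], force=80)

```text
time_s: 15.1
ee_pos: [0.5296, 0.1053, 0.1141]
ee_rot: [0.001, 0.816, 0.578, 0.002]
ft_force: [-4.5, -1.5, 17.2]
grip_width: 0.0453
```

arm_command([
  {"dx": 0,"dy": 0,"dz": 0.001,"ax": 0,"ay": 0,"az": 0},
  {"dx": 0,"dy": 0,"dz": 0,"ax": 0,"ay": 0,"az": -0.05},
  {"dx": 0,"dy": 0,"dz": 0,"ax": 0,"ay": 0,"az": -0.1},
  {"dx": 0,"dy": 0,"dz": 0,"ax": 0,"ay": 0,"az": -0.1},
  {"dx": 0,"dy": 0,"dz": 0,"ax": 0,"ay": 0,"az": -0.1},
  {"dx": 0,"dy": 0,"dz": 0,"ax": 0,"ay": 0,"az": 0},
])

```text
time_s: 15.7
ee_pos: [0.5311, 0.1057, 0.1141]
ee_rot: [0.002, 0.702, 0.712, 0.003]
ft_force: [-0.8, -0.7, 19.5]
grip_width: 0.0451
```

```bash
python3 -c "
from h import *
plan([.528,.1067,.118]);s=sense();print(s['ft_force'],s['moment'],s['grip_width'])"
```

```text
pos [0.5311 0.1057 0.1141] yawy 0.8 tilt [ 0.007  0.002 -1.   ] tool-shift [ 0.0011 -0.003  -0.0039] j [ 0.2   0.18 -0.26  1.12  0.    1.75]
[-0.7701 -0.6833 19.4773] [-0.0463  0.1729  0.0948] 0.045088724705669055
```

arm_command([
  {"dx": 0,"dy": 0,"dz": 0,"ax": 0,"ay": 0,"az": -0.1},
  {"dx": 0,"dy": 0,"dz": 0,"ax": 0,"ay": 0,"az": -0.1},
  {"dx": 0,"dy": 0,"dz": 0,"ax": 0,"ay": 0,"az": -0.1},
  {"dx": 0,"dy": 0,"dz": 0,"ax": 0,"ay": 0,"az": -0.1},
  {"dx": 0,"dy": 0,"dz": 0,"ax": 0,"ay": 0,"az": -0.1},
  {"dx": 0,"dy": 0,"dz": 0,"ax": 0,"ay": 0,"az": -0.1},
  {"dx": 0,"dy": 0,"dz": 0,"ax": 0,"ay": 0,"az": -0.1},
  {"dx": 0,"dy": 0,"dz": 0,"ax": 0,"ay": 0,"az": 0},
])

```text
time_s: 16.5
ee_pos: [0.5316, 0.1062, 0.1142]
ee_rot: [0.003, 0.415, 0.91, 0.003]
ft_force: [0.9, 1.4, 18.6]
grip_width: 0.0449
```

```bash
python3 -c "
from h import *
plan([.528,.1067,.118]);s=sense();print(s['ft_force'],s['moment'],s['grip_width'])"
```

```text
pos [0.5316 0.1062 0.1142] yawy 40.9 tilt [ 0.008  0.003 -1.   ] tool-shift [ 0.0028 -0.0024 -0.0039] j [ 0.2   0.18 -0.26  1.12  0.    1.05]
[ 0.9462  1.3582 18.5705] [ 0.2819 -0.1344  0.1213] 0.04486691886892028
```

arm_command([
  {"dx": 0,"dy": 0,"dz": -0.003,"ax": 0,"ay": 0,"az": 0},
  {"dx": 0,"dy": 0,"dz": -0.003,"ax": 0,"ay": 0,"az": 0},
  {"dx": 0,"dy": 0,"dz": -0.003,"ax": 0,"ay": 0,"az": 0},
  {"dx": 0,"dy": 0,"dz": -0.003,"ax": 0,"ay": 0,"az": 0},
  {"dx": 0,"dy": 0,"dz": 0,"ax": 0,"ay": 0,"az": 0},
])

```text
time_s: 17.0
ee_pos: [0.5293, 0.1054, 0.123]
ee_rot: [0.001, 0.416, 0.909, 0.001]
ft_force: [2.7, 0.2, 2.9]
grip_width: 0.0448
```

arm_command([
  {"dx": 0,"dy": 0,"dz": -0.003,"ax": 0,"ay": 0,"az": 0},
  {"dx": 0,"dy": 0,"dz": -0.003,"ax": 0,"ay": 0,"az": 0},
  {"dx": 0,"dy": 0,"dz": 0,"ax": 0,"ay": 0,"az": 0},
])

```text
time_s: 17.3
ee_pos: [0.5279, 0.105, 0.1279]
ee_rot: [-0.001, 0.416, 0.909, -0.001]
ft_force: [-0.2, 0.3, 0.3]
grip_width: 0.0446
```

arm_command([
  {"dx": 0,"dy": 0,"dz": -0.01,"ax": 0,"ay": 0,"az": 0},
  {"dx": 0,"dy": 0,"dz": -0.02,"ax": 0,"ay": 0,"az": 0},
  {"dx": 0,"dy": 0,"dz": -0.03,"ax": 0,"ay": 0,"az": 0},
  {"dx": 0,"dy": 0,"dz": -0.03,"ax": 0,"ay": 0,"az": 0},
  {"dx": 0,"dy": 0,"dz": -0.01,"ax": 0,"ay": 0,"az": 0},
  {"dx": 0,"dy": 0,"dz": 0,"ax": 0,"ay": 0,"az": 0},
])

```text
time_s: 17.9
ee_pos: [0.5291, 0.1053, 0.2298]
ee_rot: [0.001, 0.416, 0.909, 0.001]
ft_force: [0.6, 0.4, -1.4]
grip_width: 0.0448
```

```bash
python3 -c "
from h import *
im=read_camera('side')[:,:,::-1]
x0,y0=181,34
c=cv2.resize(im[y0:y0+190,x0:x0+170],None,fx=3.1,fy=3.1,interpolation=cv2.INTER_CUBIC)
cv2.imwrite('pics/s5.png',np.clip(c*1.6,0,255).astype(np.uint8))
t=cv2.imread('pics/t3full.png')
g=cv2.inRange(cv2.cvtColor(t,cv2.COLOR_BGR2HSV),(0,0,40),(179,70,255));g[:,:350]=0;g[:240]=0
cs,_=cv2.findContours(g,cv2.RETR_EXTERNAL,cv2.CHAIN_APPROX_NONE);r=cv2.minAreaRect(max(cs,key=cv2.contourArea));print(r,ray('top',*r[0],.01))
T=ray('top',*r[0],.01); plan([T[0],T[1],.2])"
```

```text
((362.4310302734375, 246.6724395751953), (5.385164737701416, 15.784104347229004), 21.801406860351562) [ 0.5367 -0.1798  0.01  ]
pos [0.5286 0.1052 0.2282] yawy 40.8 tilt [ 0.  0. -1.] tool-shift [-0.2211 -0.1801  0.0281] j [ 0.2   0.15 -0.05  1.37  0.    1.06]
```

View pics/s5.png

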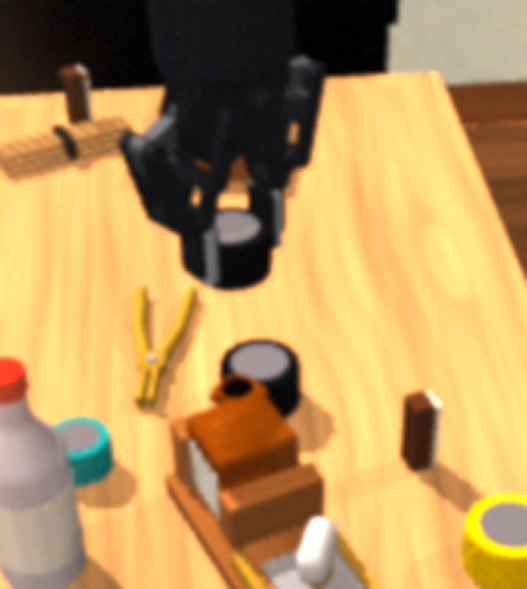

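The cap is held upright in the gripper at crop (228,250). The bottle neck is bare and the bottle is still clamped. From the first picture the tray centre is at pixel (416,310), about (0.419,-0.281).

arm_command([
  {"dx": -0.012,"dy": -0.018,"dz": 0,"ax": 0,"ay": 0,"az": 0},
  {"dx": -0.022,"dy": -0.034,"dz": 0,"ax": 0,"ay": 0,"az": 0},
  {"dx": -0.022,"dy": -0.034,"dz": 0,"ax": 0,"ay": 0,"az": 0},
  {"dx": -0.022,"dy": -0.034,"dz": 0,"ax": 0,"ay": 0,"az": 0},
  {"dx": -0.022,"dy": -0.034,"dz": 0,"ax": 0,"ay": 0,"az": 0},
  {"dx": -0.022,"dy": -0.034,"dz": 0,"ax": 0,"ay": 0,"az": 0},
  {"dx": -0.022,"dy": -0.034,"dz": 0,"ax": 0,"ay": 0,"az": 0},
  {"dx": -0.022,"dy": -0.034,"dz": 0,"ax": 0,"ay": 0,"az": 0},
  {"dx": -0.022,"dy": -0.034,"dz": 0,"ax": 0,"ay": 0,"az": 0},
  {"dx": -0.02,"dy": -0.028,"dz": 0,"ax": 0,"ay": 0,"az": 0},
  {"dx": -0.012,"dy": -0.017,"dz": 0,"ax": 0,"ay": 0,"az": 0},
])

```text
time_s: 19.05
ee_pos: [0.417, -0.2819, 0.2261]
ee_rot: [-0.002, 0.417, 0.909, 0.0]
ft_force: [0.7, 0.9, -0.7]
grip_width: 0.0449
```

arm_command([
  {"dx": 0,"dy": 0,"dz": 0.02,"ax": 0,"ay": 0,"az": 0},
  {"dx": 0,"dy": 0,"dz": 0.03,"ax": 0,"ay": 0,"az": 0},
  {"dx": 0,"dy": 0,"dz": 0.03,"ax": 0,"ay": 0,"az": 0},
  {"dx": 0,"dy": 0,"dz": 0.03,"ax": 0,"ay": 0,"az": 0},
  {"dx": 0,"dy": 0,"dz": 0.03,"ax": 0,"ay": 0,"az": 0},
  {"dx": 0,"dy": 0,"dz": 0.02,"ax": 0,"ay": 0,"az": 0},
  {"dx": 0,"dy": 0,"dz": 0.01,"ax": 0,"ay": 0,"az": 0},
  {"dx": 0,"dy": 0,"dz": 0,"ax": 0,"ay": 0,"az": 0},
  {"dx": 0,"dy": 0,"dz": 0,"ax": 0,"ay": 0,"az": 0},
])

```text
time_s: 19.95
ee_pos: [0.4187, -0.2802, 0.0585]
ee_rot: [-0.0, 0.416, 0.909, 0.0]
ft_force: [-0.0, 0.7, 0.0]
grip_width: 0.0452
```

```bash
python3 -c "
from h import *
plan([.419,-.281,.022]);print(sense()['ft_force'])
im=read_camera('side')[:,:,::-1]
c=im[220:420,100:400];c=cv2.resize(c,None,fx=2.6,fy=2.6,interpolation=cv2.INTER_CUBIC)
cv2.imwrite('pics/s6.png',np.clip(c*1.5,0,255).astype(np.uint8))"
```

```text
pos [ 0.4187 -0.2802  0.0585] yawy 40.8 tilt [-0.  0. -1.] tool-shift [-0.0008 -0.0003  0.0364] j [-0.59  0.16 -0.42  0.99  0.    0.27]
[-0.0496  0.7206  0.0193]
```

View pics/s6.png

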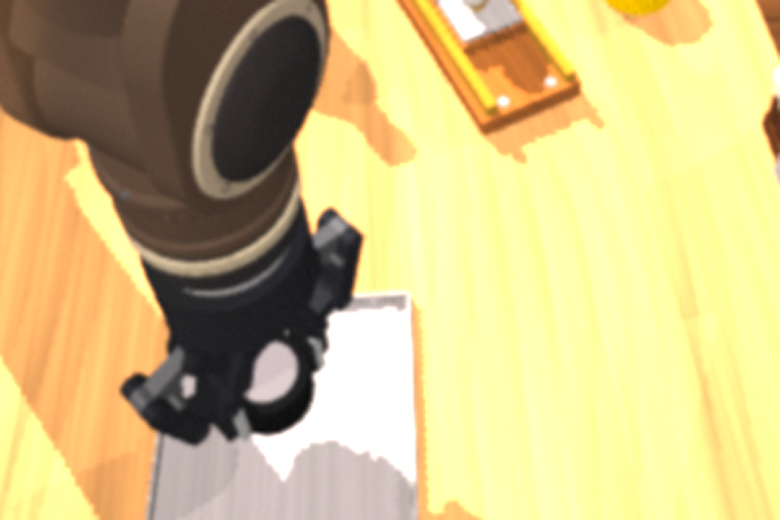

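The cap hangs upright over the tray interior at crop (278,385), well clear of the walls. I'll lower it and feel for the floor.

arm_command([
  {"dx": 0,"dy": 0,"dz": 0.01,"ax": 0,"ay": 0,"az": 0},
  {"dx": 0,"dy": 0,"dz": 0.01,"ax": 0,"ay": 0,"az": 0},
  {"dx": 0,"dy": 0,"dz": 0.007,"ax": 0,"ay": 0,"az": 0},
  {"dx": 0,"dy": 0,"dz": 0.004,"ax": 0,"ay": 0,"az": 0},
  {"dx": 0,"dy": 0,"dz": 0.002,"ax": 0,"ay": 0,"az": 0},
  {"dx": 0,"dy": 0,"dz": 0.0,"ax": 0,"ay": 0,"az": 0},
  {"dx": 0,"dy": 0,"dz": 0,"ax": 0,"ay": 0,"az": 0},
])

```text
time_s: 20.7
ee_pos: [0.4189, -0.2804, 0.0255]
ee_rot: [0.0, 0.416, 0.909, -0.0]
ft_force: [-0.2, -0.5, -0.1]
grip_width: 0.0447
```

arm_command([
  {"dx": 0,"dy": 0,"dz": 0.001,"ax": 0,"ay": 0,"az": 0},
  {"dx": 0,"dy": 0,"dz": 0.001,"ax": 0,"ay": 0,"az": 0},
  {"dx": 0,"dy": 0,"dz": 0,"ax": 0,"ay": 0,"az": 0},
])

```text
time_s: 21.0
ee_pos: [0.4187, -0.2802, 0.0233]
ee_rot: [0.0, 0.416, 0.909, -0.0]
ft_force: [-0.1, 0.2, -0.9]
grip_width: 0.0451
```

arm_command([
  {"dx": 0,"dy": 0,"dz": 0.001,"ax": 0,"ay": 0,"az": 0},
  {"dx": 0,"dy": 0,"dz": 0,"ax": 0,"ay": 0,"az": 0},
])

```text
time_s: 21.2
ee_pos: [0.4186, -0.2802, 0.0222]
ee_rot: [-0.0, 0.416, 0.909, -0.0]
ft_force: [0.4, -0.6, -1.1]
grip_width: 0.0452
```

arm_command([
  {"dx": 0,"dy": 0,"dz": 0.001,"ax": 0,"ay": 0,"az": 0},
  {"dx": 0,"dy": 0,"dz": 0,"ax": 0,"ay": 0,"az": 0},
])

```text
time_s: 21.4
ee_pos: [0.4186, -0.2802, 0.0212]
ee_rot: [-0.0, 0.416, 0.909, 0.0]
ft_force: [1.1, 0.9, -0.5]
grip_width: 0.0452
```

arm_command([
  {"dx": 0,"dy": 0,"dz": 0.001,"ax": 0,"ay": 0,"az": 0},
  {"dx": 0,"dy": 0,"dz": 0,"ax": 0,"ay": 0,"az": 0},
])

```text
time_s: 21.6
ee_pos: [0.4188, -0.2803, 0.0208]
ee_rot: [0.0, 0.416, 0.909, -0.0]
ft_force: [-1.9, 0.7, 3.8]
grip_width: 0.0449
```

arm_command([
  {"dx": 0,"dy": 0,"dz": 0.0007,"ax": 0,"ay": 0,"az": 0},
  {"dx": 0,"dy": 0,"dz": 0,"ax": 0,"ay": 0,"az": 0},
])

```text
time_s: 21.8
ee_pos: [0.4188, -0.2803, 0.0207]
ee_rot: [0.0, 0.416, 0.909, -0.0]
ft_force: [-3.9, 2.4, 11.4]
grip_width: 0.0446
```

arm_command([
  {"dx": 0,"dy": 0,"dz": -0.001,"ax": 0,"ay": 0,"az": 0},
  {"dx": 0,"dy": 0,"dz": 0,"ax": 0,"ay": 0,"az": 0},
  {"dx": 0,"dy": 0,"dz": 0,"ax": 0,"ay": 0,"az": 0},
], force=20)

```text
time_s: 22.1
ee_pos: [0.4189, -0.2804, 0.0208]
ee_rot: [0.0, 0.416, 0.909, -0.0]
ft_force: [0.2, 0.8, 3.9]
grip_width: 0.0449
```

arm_command([
  {"dx": 0,"dy": 0,"dz": 0,"ax": 0,"ay": 0,"az": 0},
  {"dx": 0,"dy": 0,"dz": 0,"ax": 0,"ay": 0,"az": 0},
  {"dx": 0,"dy": 0,"dz": 0,"ax": 0,"ay": 0,"az": 0},
  {"dx": 0,"dy": 0,"dz": 0,"ax": 0,"ay": 0,"az": 0},
  {"dx": 0,"dy": 0,"dz": 0,"ax": 0,"ay": 0,"az": 0},
  {"dx": 0,"dy": 0,"dz": 0,"ax": 0,"ay": 0,"az": 0},
  {"dx": 0,"dy": 0,"dz": -0.01,"ax": 0,"ay": 0,"az": 0},
  {"dx": 0,"dy": 0,"dz": -0.02,"ax": 0,"ay": 0,"az": 0},
  {"dx": 0,"dy": 0,"dz": -0.04,"ax": 0,"ay": 0,"az": 0},
  {"dx": 0,"dy": 0,"dz": -0.04,"ax": 0,"ay": 0,"az": 0},
  {"dx": 0,"dy": 0,"dz": -0.04,"ax": 0,"ay": 0,"az": 0},
  {"dx": 0,"dy": 0,"dz": -0.04,"ax": 0,"ay": 0,"az": 0},
], gripper=0)

```text
time_s: 23.3
ee_pos: [0.4185, -0.2801, 0.2132]
ee_rot: [0.0, 0.416, 0.909, -0.0]
ft_force: [-0.2, -1.0, -0.6]
grip_width: 0.0854
```

arm_command([
  {"dx": -0.02,"dy": -0.02,"dz": 0,"ax": 0,"ay": 0,"az": 0},
  {"dx": -0.03,"dy": -0.035,"dz": 0,"ax": 0,"ay": 0,"az": 0},
  {"dx": -0.03,"dy": -0.035,"dz": 0,"ax": 0,"ay": 0,"az": 0},
  {"dx": -0.025,"dy": -0.03,"dz": 0,"ax": 0,"ay": 0,"az": 0},
  {"dx": -0.015,"dy": -0.02,"dz": 0,"ax": 0,"ay": 0,"az": 0},
  {"dx": 0,"dy": 0,"dz": 0,"ax": 0,"ay": 0,"az": 0},
  {"dx": 0,"dy": 0,"dz": 0,"ax": 0,"ay": 0,"az": 0},
])

```text
time_s: 24.0
ee_pos: [0.3908, -0.4626, 0.2108]
ee_rot: [-0.0, 0.417, 0.909, 0.0]
ft_force: [0.2, 0.8, 0.1]
grip_width: 0.0852
```

```bash
python3 -c "
from h import *
print(sense()['ee_pos'])
a=read_camera('top')[:,:,::-1];b=read_camera('side')[:,:,::-1]
cv2.imwrite('pics/f.png',np.clip(cv2.resize(np.hstack([a,b]),(800,300),interpolation=cv2.INTER_AREA)*1.4,0,255).astype(np.uint8))
cv2.imwrite('pics/ftop.png',a)"
```

```text
[ 0.3908 -0.4626  0.2108]
```

View pics/f.png

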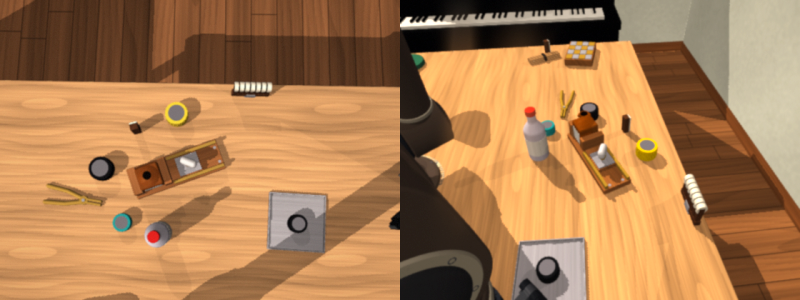

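The cap is right way up in the tray, at about (297,223) in the left panel. The bottle stands clamped with an open neck. The pliers, damper block, flask and hammers are where they were.

```bash
python3 -c "
from h import *
print(np.abs(cv2.absdiff(cv2.imread('pics/top0.png'),cv2.imread('pics/ftop.png'))[140:300,50:120]).mean(), sense()['ft_force'])
print(job_done())"
```

```text
1.49125 [-1.0758  0.1213  0.27  ]
the job is handed in; nothing more can be done
None
```

The job is done and handed in at about 24 s of the 61 s allowed.

- **Clamping:** I pushed the jaw by its knob until it stalled at about 15 N. The top view then showed the bottle square between the jaws. I turned the knob 1.20 rad clockwise with no slip in the pinch. Tight begins at 1.1, so it should be tight; I did not run it to the hard stop or test the brake separately.
- **Cap:** I pressed it down 5.2 mm to the stop at 17–19 N, turned it 60° anticlockwise and lifted it off with almost no pull.
- **Placing:** I lowered the cap into the tray until it touched the floor. The force reached 11 N on the last step, and I eased off to about 4 N before opening the gripper.

In the last pictures the cap stands right way up near the middle of the tray and the bottle is clamped with its neck open. The pliers, walnut block, thinner flask and hammer heads look unmoved, and the gripper is clear of everything. I found the fit of the jaw by force rather than by sight, because the arm hid it in the top view. No final check failed. The first knob position estimates from the two cameras differed by about 6 mm, which the pinch absorbed.

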